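Hold the coating probe square on the ringed spot

TASK

Take the sprung coating probe out of its wooden holder and hold it square to the sloping panel marked with a ring, its tip at the ring's centre, pressed gently until the sprung tip is about half way in. Finish while still holding it pressed there: do not let go. Do not ram the panel or drop the probe, keep gripper and arm off both panels and the probe off the cross-marked one, and leave everything else where it stands.

Things in the scene. Friction and masses are not known exactly. Their poses are not given: they have to be found in the camera images.
- probe: Pen-like probe, 140 to 220 g, upright in the holder. Origin: on its axis at the nose's lower end; z up the probe, away from the tip. Nose 20 mm diameter to z = 40 mm; collar 42 mm diameter, z 40 to 46, rests on the holder; square grey grip 28 x 28 mm (sides along x and y), z 46 to 110, grip across opposite sides; cap to z 115. A sprung steel tip sticks 14 mm out below the nose.
- tip_end (a point): Lowest point of the probe's rounded steel tip (8 mm diameter pin), on the probe's axis; 14 mm below the probe's origin when the spring is out. z axis as the probe's.
- plunger (a joint): How far the sprung tip is pushed into the nose, m: 0 fully out, 0.010 fully in. The spring resists with about 2 N at the first movement, 4 N half way in, 6 N fully in (400 N/m).
- holder: Fixed light wooden block 64 x 64 mm, 70 mm high, with a 29 mm round hole right through its centre from the top in which the probe hangs by its collar; the nose and tip reach 54 mm down into it and touch nothing there. Origin under its centre on the bench, z up.
- panel_ring: Grey painted panel 120 mm (x, up the slope) x 110 mm (y) x 4 mm, fixed on a stand at 24 degrees, low edge towards the robot within 30 degrees; the steeper panel. Origin: centre of the black ring (24 mm outer diameter) on the painted face, the spot to probe, 18 mm upslope and 20 mm to +y of the panel's middle, 54 mm above the bench; z: outward normal. Its top edge is 71 mm above the bench.
- panel_cross: The other grey painted panel, same size, fixed on a plywood stand and sloping at only 11 degrees, marked with a black cross of 24 mm. Origin at the cross's centre on the upper face, z the outward normal. Not to be touched.
- red_bottle: Loose red metal bottle, 70 mm diameter, 210 mm tall, standing; origin under it. Leave alone.
- tape_roll: Loose roll of paper tape lying flat, 90 mm diameter, 25 mm high. Leave alone.
- screwdriver: Loose screwdriver lying on the bench. Leave alone.
- paint_can: Loose small paint can, 84 mm diameter, 75 mm tall. Leave alone.
- jar: Loose glass jar with black cap, 48 mm diameter, 60 mm tall. Leave alone.
- sanding_block: Loose cork sanding block, 100 x 55 x 30 mm. Leave alone.
- hose_collar: Loose steel collar lying flat, 44 mm diameter, 18 mm high. Leave alone.
Not all that is in view belongs to the job. There is more than one size of the probe; the job needs the middle-sized.

How it is judged:
On the way:
1. the probe is drawn up out of its holder, in the gripper's fingers (height (world z) of tip_end above 0.073 m and contact force between the fingers and probe above 1 N and contact force between probe and holder below 0.1 N), for 0.2 s.
At the end, for the whole second after the job is handed in: For the last second: probe gripped, still, clear of the holder; tip within 6 mm of the ring's centre; axis within 0.12 rad (7 degrees) of square to the ring panel; sprung tip 2 to 8 mm in; force on the panel 1 to 9 N (distance between tip_end and panel_ring below 0.006 m and angle between the z axis of probe and the z axis of panel_ring, either way round below 0.12 rad and value of joint plunger between 0.002 and 0.008 m and contact force between probe and panel_ring between 1 and 9 N and contact force between the fingers and probe above 1 N and contact force between probe and holder below 0.1 N and linear speed of probe below 0.01 m/s); the arm keeps its last pose, push and grip.
It fails at once if the probe is rammed on the ring panel (over 15 N) (contact force between probe and panel_ring above 15 N).
It fails at once if the probe touches the cross panel (contact force between probe and panel_cross above 0.3 N).
It fails at once if the gripper or arm touches a panel (contact force between any of the fingers, the arm and panel_ring above 1 N or contact force between any of the fingers, the arm and panel_cross above 1 N).
It fails at once if the probe is dropped, tipped over or pressed on the bench (height (world z) of tip_end below 0.006 m or angle between probe's own z axis and vertical above 1.1 rad).
It fails at once if something else on the bench is moved by more than 20 mm (distance of any of red_bottle, tape_roll, screwdriver, paint_can, jar, sanding_block, hose_collar from where it was at the start of the episode above 0.02 m).
It also fails if it takes over 40 s, if anything falls off the work surface, if the arm or the gripper's body presses on something with over 40 N, if the wrist force passes 120 N, or if a joint passes its speed limit or range.

ROBOT

A 6-joint arm with a two-finger parallel gripper is mounted at the origin on the work surface. World frame = base frame: x ahead of the robot, y to its left, z up, the work surface at z = 0. Lengths are in m, angles in rad, forces in N, time in s.
With the tool pointing down it reaches from about 0.3 to 0.85 m from the base axis. Payload 5.4 kg.
Tool frame: the origin (TCP) lies midway between the tips of the shut fingers; the grasp point (between the pads) lies 19 mm behind it; z points along the fingers, y is the line along which they close (so a half turn about z gives the same grasp; the last joint's range is limited). The gripper opens to 85 mm and grips with 20 to 120 N. Pads are 22 mm wide; open, the fingers measure 114 mm over their backs; the gripper's body (76 mm by 85 mm) begins 54 mm behind the grasp point. The pads swing forward as they close: fully open they stand 13 mm farther back than shut.
Start: joints at [-1.478, 0.158, 1.597, -0, 1.386, -0.21], TCP at [0.171, -0.549, 0.201] pointing down, gripper open.
Joint ranges: [-2.91, 2.91], [-0.94, 2.29], [0.18, 2.7], [-1.29, 4.43], [0.17, 2.64], [-3, 3]. Speed limits (rad/s): [2.57, 2.57, 3.14, 3.14, 3.14, 3.14].

INTERFACE

Orientations are given as a 3x3 rotation matrix whose columns are the frame's x, y, z axes.
In Python, from bench import arm, imaging, finder gives the robot as it stands.
- The arm moves only by the shell command python3 -m inch 'ROWS' [FORCE]. ROWS is JSON, a list of rows, each a list of 7 numbers: the opening, from 0 (shut) to 1 (fully open), then the shift along the tool's x, y, z in m, then the turn, a rotation vector about the tool's x, y, z in degrees. In form: [[hand, dx, dy, dz, wx, wy, wz], ...]. A call has 1 to 12 rows; each row shifts and turns the commanded pose from where the row before left it, along the tool's axes as they then stand; what a row does not reach is not made up. A row lasts 1/8 s, in which the tool goes at most 62.5 mm and 10.7 degrees, less where a joint would pass 70% of its speed; a pose out of reach is approached as far as the arm can. A call is refused whole if a number of a shift passes 0.0625 or a number of a turn 10.7, either way. A call with a gripper value outside its range is refused whole. The fingers move at their own pace and stop on an object; FORCE is the grip in N (left out, the last holds). Time passes only in rows, so rows that do not move let the fingers close. It gives the time, the measured TCP pose, the force, the opening and the grip force at its end, in the units of the state.
- arm.get_obs(): the state, without advancing time (a new reading comes with each control period).
- imaging.grab_frame(name): name is "scene" or "top"; returns a dict with "img" (384x512x3 uint8, red, green, blue), "K" (3x3 intrinsics, pixels), "R" (3x3) and "t" (3): a world point X has camera coordinates R X + t. Camera axes: x right, y down, z forward; pixel columns grow to the right and rows downward; lengths in m; the calibration is good to about 2 mm. A picture is of the moment at which its call begins. There is no depth.
- arm.close_job(): hands the job in; it is judged then, once.
Trained networks look in a picture, given as the dict that the camera call returned (one of the last four; its "shot" number tells which), for a name from the list of things; names that differ only in an ending like _2 or _b are one class to them, and where a whole thing is asked for, a point or a joint stands for the part that bears it (a point fixed in the world has none). Each returns a list of dicts, best first, with "conf" (0 to 1); they miss things now and then, are a little off and sometimes report something else, mostly with a low value. They report only what shows in the picture. A call takes as long as a camera call. They do not tell look-alikes from the thing itself.
- finder.boxes_of(picture, label): "location" ([x, y, z] in m, in world coordinates, good to about 4 mm: the middle of the surface that is visible of it).
- finder.silhouettes(picture, label): "region" (384x512 bool, what is visible of it).
- finder.place_of(picture, label): "location" ([x, y, z] in m, in world coordinates, good to about 4 mm: a listed point, or the origin of a listed thing).
The state is a dict: "clock": time; "joint_positions": joint angles; "joint_vel": joint speeds; "joint_torque": joint torques, N m; "eef_pos": TCP position; "eef_rot": TCP orientation; "wrist_force": force on the tool from outside, world axes, zero at the start; "ft_torque": the same for the moment, N m; "grip_width": finger opening in m; "grip_force": force on a finger pad.
Only numpy, scipy, OpenCV 4.12 (cv2) and the standard library are available. Lean on these libraries where they do the work, as an engineer would, in place of code of your own. Each camera call takes 0.05 s, during which the arm holds its last target. There are 200 camera calls.

## Working session

There is one attempt and no reset: what is moved stays moved. The work goes in short steps, Python scripts to look and compute and a shell command to move; the robot and the scene stay as the last step left them, time stands still between calls to the robot, and variables do not carry over. Pictures are saved under pics/ and viewed, at most 10 in all, crops included, and the job is handed in when it is done.

```bash
ls; mkdir -p pics; python3 - <<'E'
from bench import arm, imaging, finder
import cv2, numpy as np
for n in ["scene","top"]:
    f=imaging.grab_frame(n); cv2.imwrite(f"pics/{n}0.png",f["img"][:,:,::-1])
    C=-f["R"].T@f["t"]; print(n,"cam",C.round(3), f["K"][0,0])
    for l in ["probe","holder","panel_ring","panel_cross","tip_end"]:
        for d in finder.place_of(f,l)[:4]:
            x=np.array(d["location"]); p=f["K"]@(f["R"]@x+f["t"]); print(l,"place",x.round(3),round(d["conf"],2),(p[:2]/p[2]).round())
    for l in ["red_bottle","tape_roll","screwdriver","paint_can","jar","sanding_block","hose_collar"]:
        for d in finder.place_of(f,l)[:1]: print(l,np.round(d["location"],3),round(d["conf"],2))
print(arm.get_obs())
E
```

```text
pics
scene cam [ 1.297 -0.641  0.972] 460.4404162035862
probe place [0.427 0.018 0.012] 0.72 [221. 193.]
probe place [ 0.391 -0.073  0.019] 0.57 [191. 198.]
probe place [0.532 0.002 0.026] 0.55 [239. 209.]
holder place [0.527 0.003 0.   ] 0.96 [238. 214.]
panel_ring place [ 0.571 -0.224  0.056] 0.66 [184. 248.]
panel_cross place [0.57  0.185 0.03 ] 0.88 [291. 188.]
panel_cross place [0.469 0.536 0.002] 0.53 [338. 139.]
red_bottle [0.468 0.539 0.002] 0.92
tape_roll [0.354 0.218 0.   ] 0.56
screwdriver [ 0.344 -0.231  0.004] 0.79
paint_can [0.701 0.077 0.   ] 0.55
jar [ 0.712 -0.057 -0.001] 0.94
sanding_block [ 0.401 -0.386  0.002] 0.69
hose_collar [ 0.572 -0.222  0.056] 0.66
top cam [0.391 0.047 1.707] 487.1209642105531
probe place [ 0.388 -0.075  0.02 ] 0.72 [295. 245.]
probe place [0.52  0.003 0.03 ] 0.59 [273. 207.]
probe place [0.426 0.024 0.01 ] 0.51 [267. 234.]
holder place [ 0.529  0.001 -0.002] 0.56 [273. 205.]
panel_ring place [ 0.567 -0.229  0.054] 0.64 [341. 193.]
panel_ring place [0.521 0.002 0.027] 0.54 [273. 206.]
panel_ring place [ 0.396 -0.384 -0.001] 0.41 [384. 244.]

[... 490 characters left out ...]
01]), 'joint_vel': array([-2.49382030e-04, -4.51693255e-04,  8.28520159e-04,  1.14365864e-04,
       -4.74203361e-04, -3.43687816e-05]), 'joint_torque': array([-1.40984184e-04, -3.96010888e+01, -3.31695628e+01, -3.30438143e-04,
        6.95194885e-04, -1.97036904e-06]), 'eef_pos': array([ 0.17145121, -0.54882406,  0.20121258]), 'eef_rot': array([[ 9.54500994e-01,  2.98207732e-01,  1.55646032e-05],
       [ 2.98207732e-01, -9.54500995e-01,  7.73893947e-06],
       [ 1.71642408e-05, -2.74534042e-06, -1.00000000e+00]]), 'wrist_force': array([ 0.01331794,  0.27752106, -0.41918045]), 'ft_torque': array([ 0.00488914,  0.00952081, -0.00112726]), 'grip_force': 0.0, 'grip_width': 0.08512237717561458}
```

```bash
python3 - <<'E'
import cv2, numpy as np
a=cv2.imread("pics/scene0.png")[150:310,130:330]; cv2.imwrite("pics/s1.png",cv2.resize(a,(750,600),interpolation=cv2.INTER_CUBIC))
b=cv2.imread("pics/top0.png")[130:280,200:400]; cv2.imwrite("pics/t1.png",cv2.resize(b,(800,600),interpolation=cv2.INTER_CUBIC))
E
```

```text
(no output)
```

View pics/s1.png

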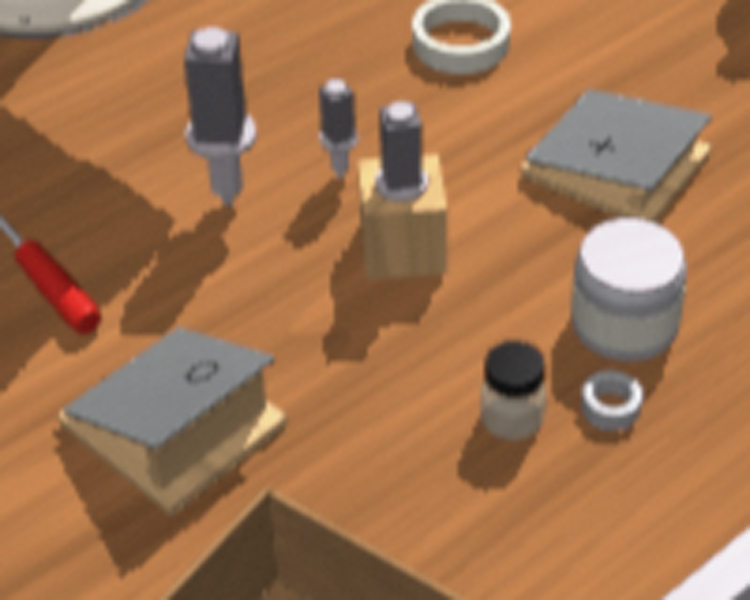

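View pics/t1.png

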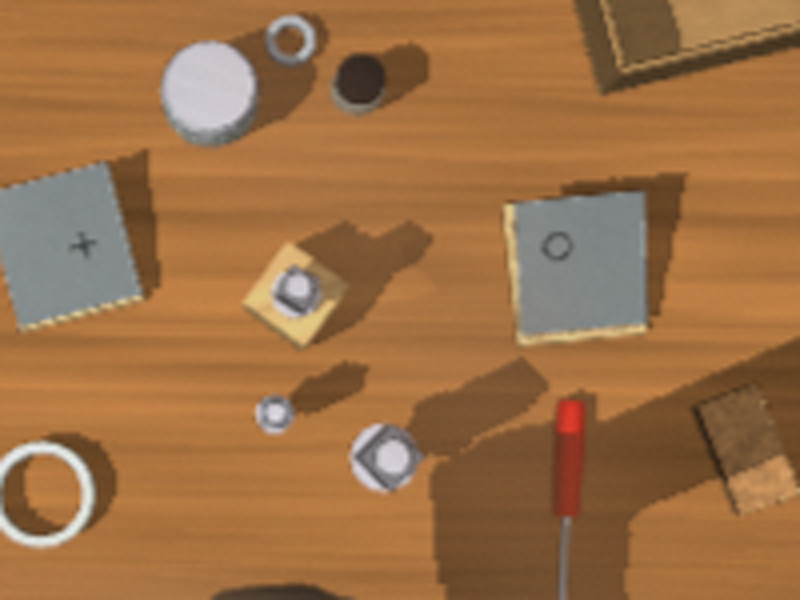

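The scene shows three probes: the large one at (187,182), the small one at (220,185), and the middle-sized one standing in the holder at (237,190), which is the one I want. The ring panel is at (184,248). The cross panel, at (291,188), must stay untouched. Next I fit the panel and probe more exactly, with one close crop.

```bash
cat > h.py <<'E'
import numpy as np, cv2
from scipy.spatial.transform import Rotation as Ro
def proj(f,X):
    c=f["R"]@np.atleast_2d(X).T+f["t"][:,None]; p=f["K"]@c; return (p[:2]/p[2]).T
def back(f,uv,z):
    d=f["R"].T@np.linalg.solve(f["K"],[uv[0],uv[1],1]); C=-f["R"].T@f["t"]; return C+d*(z-C[2])/d[2]
def panelR(yaw,tilt=24):  # x up the slope, z normal
    return (Ro.from_euler('z',yaw,degrees=True)*Ro.from_euler('y',-tilt,degrees=True)).as_matrix()
def mask(f,X,S=8):
    h=cv2.convexHull(((proj(f,X)+.5)*S).astype(np.float32)).round().astype(np.int32)
    m=np.zeros((384*S,512*S),np.uint8); cv2.fillConvexPoly(m,h,255)
    return cv2.resize(m,(512,384),interpolation=cv2.INTER_AREA)/255.
E
python3 - <<'E'
from bench import imaging, finder
from h import *
from scipy.optimize import minimize
import pickle
F={n:imaging.grab_frame(n) for n in ["scene","top"]}
pickle.dump({n:{k:F[n][k] for k in("img","K","R","t")} for n in F},open("F.pkl","wb"))
M={};P={}
for n in F:
    f=F[n]; c=proj(f,[.57,-.225,.054])[0]
    hsv=cv2.cvtColor(f["img"],cv2.COLOR_RGB2HSV)
    g=((hsv[:,:,1]<70)).astype(np.uint8); g=cv2.morphologyEx(g,cv2.MORPH_CLOSE,np.ones((5,5)))
    _,lab=cv2.connectedComponents(g); l=np.bincount(lab[int(c[1])-4:int(c[1])+5,int(c[0])-4:int(c[0])+5].ravel())[1:].argmax()+1
    M[n]=(lab==l).astype(float); print(n,"panel area",M[n].sum())
    # ring centre: dark pixels inside the eroded panel
    e=cv2.erode(M[n].astype(np.uint8),np.ones((7,7)))>0
    v=f["img"].mean(2); w=np.where(e,np.clip(np.median(v[e])-8-v,0,None),0); yy,xx=np.mgrid[:384,:512]
    uv=np.array([(w*xx).sum(),(w*yy).sum()])/w.sum(); print("ring uv",uv.round(2),back(f,uv,.054).round(4))
    cy=proj(f,[.525,.002,.110])[0]; d=finder.silhouettes(f,"probe")
    for q in d:
        s=q["region"]; ys,xs=np.nonzero(s); print("sil",round(q["conf"],2),s.sum(),xs.mean().round(1),ys.mean().round(1),"want",cy.round(1))
B=np.array([[a-.018,b-.020,0] for a in(-.06,.06) for b in(-.055,.055)])
def cost(p,ns=("scene","top")):
    X=B@panelR(p[2]).T+[p[0],p[1],.054]; return sum(np.abs(mask(F[n],X)-M[n]).sum() for n in ns)
for ns in (("scene","top"),("scene",),("top",)):
    r=min((minimize(cost,[.57,-.225,y0],args=(ns,),method="Nelder-Mead",options=dict(initial_simplex=[[.57,-.225,y0],[.58,-.225,y0],[.57,-.215,y0],[.57,-.225,y0+8]],maxiter=80)) for y0 in(-5,10)),key=lambda r:r.fun)
    print(ns,r.x.round(4),r.fun)
ims=[]
for n,z in (("scene",.11),("top",.12)):
    c=proj(F[n],[.525,.002,z])[0].round().astype(int); ims.append(cv2.resize(F[n]["img"][c[1]-16:c[1]+16,c[0]-16:c[0]+16],(400,400),interpolation=cv2.INTER_NEAREST)); print(n,"crop origin",c-16)
cv2.imwrite("pics/p2.png",np.hstack(ims)[:,:,::-1])
E
```

```text
scene panel area 918.0
ring uv [183.15 248.93] [ 0.5723 -0.2267  0.054 ]
sil 0.8 605 187.3 178.7 want [236.9 186.9]
sil 0.69 300 236.5 191.1 want [236.9 186.9]
sil 0.48 192 219.6 183.0 want [236.9 186.9]
top panel area 1086.0
ring uv [338.74 191.17] [ 0.5728 -0.22    0.054 ]
sil 0.61 219 295.5 243.7 want [273.9 203.2]
sil 0.56 47 267.9 232.8 want [273.9 203.2]
('scene', 'top') [ 0.5745 -0.2225  5.4829] 137.28235294117647
('scene',) [ 0.5743 -0.2256  6.7558] 45.41176470588236
('top',) [ 0.5737 -0.2209  6.0723] 34.37647058823529
scene crop origin [221 171]
top crop origin [258 187]
```

View pics/p2.png

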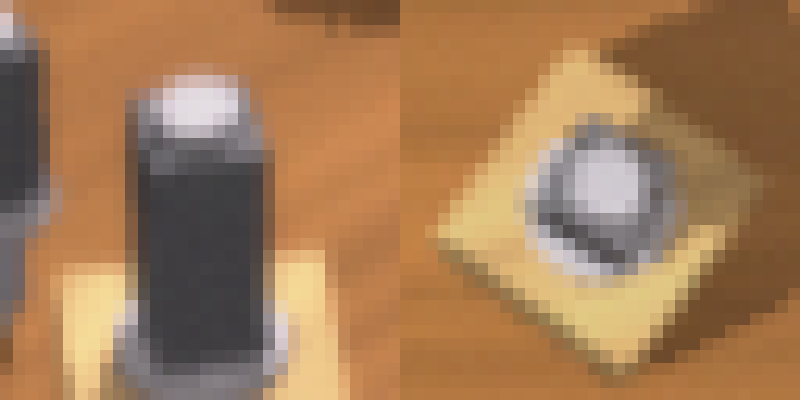

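The crop shows the middle-sized probe in the holder. Its dark grip face runs in the top view from about px (269.5,204) to (276,208), and the cap centre is near (273.7,201.3). I'll triangulate the cap and work out the first shift.

```bash
cat >> h.py <<'E'
def delta(p,R,pt,Rt):
    "shift in current tool axes, and turn vector (deg) in tool axes, from pose to target"
    return (R.T@(np.array(pt)-p)).round(4), Ro.from_matrix(R.T@Rt).as_rotvec(degrees=True).round(2)
def down(ang):  # tool down, y along ang deg
    a=np.radians(ang); y=np.array([np.cos(a),np.sin(a),0]); z=np.array([0,0,-1.]); return np.c_[np.cross(y,z),y,z]
E
python3 - <<'E'
from h import *; import pickle
from scipy.optimize import minimize
from bench import arm
F=pickle.load(open("F.pkl","rb"))
print("cap top",back(F["top"],(273.66,201.3),.145).round(4),"scene",back(F["scene"],(236.5,179.06),.145).round(4))
sq=np.array([[a,b,z] for a in(-.014,.014) for b in(-.014,.014) for z in(.076,.140)])
# yaw: dark-face render per camera, per yaw; least squares of intensity against rendered face masks
for n in F:
    v=F[n]["img"].astype(float); c=proj(F[n],[.525,.002,.11])[0].astype(int)
    sl=np.s_[c[1]-12:c[1]+13,c[0]-12:c[0]+13]
    sat=v.max(2)-v.min(2); obs=(sat[sl]<35).astype(float)
    th=np.linspace(0,2*np.pi,24); col=np.array([[.021*np.cos(t),.021*np.sin(t),z] for t in th for z in(.070,.076)])
    cap=np.array([[.009*np.cos(t),.009*np.sin(t),.145] for t in th])
    def cost(x,y,a):
        R=Ro.from_euler('z',a,degrees=True).as_matrix(); o=[x,y,0]
        m=np.maximum.reduce([mask(F[n],sq@R.T+o),mask(F[n],col+o),mask(F[n],cap+o)])[sl]
        return np.abs(m-obs).sum()
    out=[]
    for a in range(0,90,15 if 0 else 10):
        r=minimize(lambda p:cost(p[0],p[1],a),[.525,.002],method="Nelder-Mead",options=dict(initial_simplex=[[.525,.002],[.53,.002],[.525,.007]],maxiter=25)); out.append((a,round(r.fun,1),*r.x.round(4)))
    print(n,obs.sum(),*out,sep="\n")
o=arm.get_obs(); print(o["clock"],delta(o["eef_pos"],o["eef_rot"],[.527,.002,.30],down(-30)))
E
```

```text
cap top [0.5283 0.0039 0.145 ] scene [ 0.53  -0.003  0.145]
scene
227.0
(0, np.float64(70.5), np.float64(0.5306), np.float64(-0.004))
(10, np.float64(72.4), np.float64(0.5307), np.float64(-0.0041))
(20, np.float64(66.2), np.float64(0.5295), np.float64(-0.0035))
(30, np.float64(52.9), np.float64(0.5305), np.float64(-0.0052))
(40, np.float64(35.8), np.float64(0.5307), np.float64(-0.0047))
(50, np.float64(15.7), np.float64(0.5306), np.float64(-0.0044))
(60, np.float64(33.7), np.float64(0.5303), np.float64(-0.0045))
(70, np.float64(51.0), np.float64(0.5303), np.float64(-0.0046))
(80, np.float64(63.1), np.float64(0.53), np.float64(-0.0046))
top
116.0
(0, np.float64(15.2), np.float64(0.5304), np.float64(0.0021))
(10, np.float64(14.8), np.float64(0.5299), np.float64(0.0024))
(20, np.float64(14.4), np.float64(0.5297), np.float64(0.0025))
(30, np.float64(14.5), np.float64(0.5302), np.float64(0.0024))
(40, np.float64(14.6), np.float64(0.5299), np.float64(0.0025))
(50, np.float64(14.4), np.float64(0.5299), np.float64(0.0024))
(60, np.float64(14.3), np.float64(0.5297), np.float64(0.0025))
(70, np.float64(14.5), np.float64(0.5297), np.float64(0.0024))
(80, np.float64(14.9), np.float64(0.5299), np.float64(0.0023))
1.5 (array([ 0.5037, -0.4197, -0.0988]), array([ -0.  ,   0.  , -42.65]))
```

```bash
python3 -m inch '[[1,0.0421,-0.0347,-0.0082,0,0,0],[1,0.0421,-0.0347,-0.0082,0,0,0],[1,0.0421,-0.0347,-0.0082,0,0,0],[1,0.0421,-0.0347,-0.0082,0,0,0],[1,0.0421,-0.0347,-0.0082,0,0,0],[1,0.0421,-0.0347,-0.0082,0,0,0],[1,0.0421,-0.0347,-0.0082,0,0,0],[1,0.0421,-0.0347,-0.0082,0,0,0],[1,0.0421,-0.0347,-0.0082,0,0,0],[1,0.0421,-0.0347,-0.0082,0,0,0],[1,0.0421,-0.0347,-0.0082,0,0,0],[1,0.0421,-0.0347,-0.0082,0,0,0]]'
python3 -m inch '[[1,0,0,0,0,0,-9],[1,0,0,0,0,0,-9],[1,0,0,0,0,0,-9],[1,0,0,0,0,0,-8.6],[1,0,0,0,0,0,0]]'
python3 - <<'E'
from h import *; from bench import arm
o=arm.get_obs(); print(o["clock"],o["eef_pos"].round(4),o["joint_positions"].round(2),o["wrist_force"].round(2),delta(o["eef_pos"],o["eef_rot"],[.530,-.001,.17],down(-37)))
E
```

```text
clock: 3.0
eef_pos: [0.5303, 0.001, 0.3001]
eef_rot: [[0.954, 0.298, 0.001], [0.298, -0.954, -0.0], [0.001, 0.001, -1.0]]
wrist_force: [0.3, -1.0, 0.8]
grip_width: 0.0851
grip_force: 0.0
clock: 3.62
eef_pos: [0.5295, -0.0007, 0.2996]
eef_rot: [[0.604, 0.797, 0.0], [0.797, -0.604, -0.0], [0.0, 0.0, -1.0]]
wrist_force: [-0.4, -0.3, 0.2]
grip_width: 0.0859
grip_force: 0.0
3.625 [ 0.5295 -0.0007  0.2996] [-0.23 -0.01  1.58 -0.    1.57  0.42] [-0.44 -0.34  0.19] (array([1.000e-04, 6.000e-04, 1.296e-01]), array([ 0.  , -0.  , -0.14]))
```

```bash
python3 -m inch '[[1,0,0,0.045,0,0,0],[1,0,0,0.045,0,0,0],[1,0,0,0.045,0,0,0],[1,0,0,0.04,0,0,0],[1,0,0,0.025,0,0,0],[1,0,0,0.0096,0,0,0],[1,0,0,0,0,0,0]]'
python3 -m inch '[[0.3,0,0,0,0,0,0],[0.2,0,0,0,0,0,0],[0.2,0,0,0,0,0,0],[0.1,0,0,0,0,0,0],[0.1,0,0,0,0,0,0],[0.1,0,0,0,0,0,0]]' 40
python3 - <<'E'
from h import *; from bench import imaging
F={n:imaging.grab_frame(n) for n in ["scene","top"]}; ims=[]
for n in F:
    c=proj(F[n],[.53,-.001,.12])[0].round().astype(int); ims.append(cv2.resize(F[n]["img"][c[1]-28:c[1]+28,c[0]-28:c[0]+28],(400,400),interpolation=cv2.INTER_CUBIC))
cv2.imwrite("pics/g3.png",np.hstack(ims)[:,:,::-1])
E
```

```text
clock: 4.5
eef_pos: [0.5295, -0.0007, 0.0901]
eef_rot: [[0.604, 0.797, -0.0], [0.797, -0.604, 0.0], [-0.0, -0.0, -1.0]]
wrist_force: [-0.2, -0.4, 0.2]
grip_width: 0.0851
grip_force: 0.0
clock: 5.25
eef_pos: [0.5299, -0.0007, 0.0906]
eef_rot: [[0.603, 0.798, 0.001], [0.798, -0.603, 0.0], [0.001, 0.001, -1.0]]
wrist_force: [-1.6, 1.2, 5.5]
grip_width: 0.0276
grip_force: 42.0
```

View pics/g3.png

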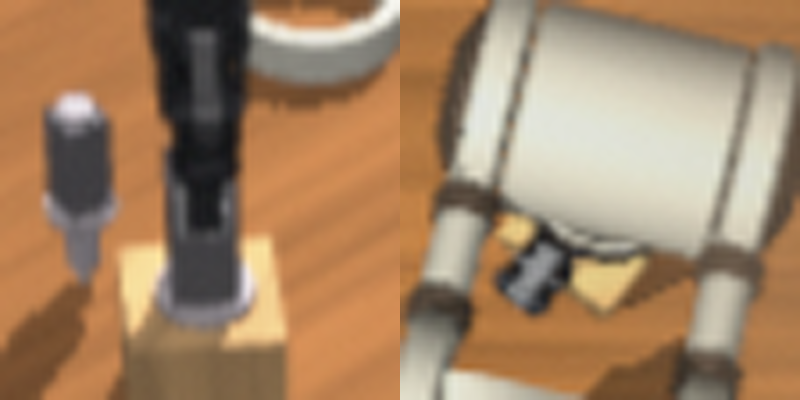

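The probe is gripped squarely at 27.6 mm wide, and the collar is on the holder at scene crop (205,300). I lift it out next.

```bash
python3 -m inch '[[0.1,0,0,0,0,0,0],[0.1,0,0,-0.01,0,0,0],[0.1,0,0,-0.02,0,0,0],[0.1,0,0,-0.03,0,0,0],[0.1,0,0,-0.03,0,0,0],[0.1,0,0,-0.02,0,0,0],[0.1,0,0,0,0,0,0],[0.1,0,0,0,0,0,0],[0.1,0,0,0,0,0,0]]' 60
python3 - <<'E'
from h import *; from bench import arm, imaging, finder
F={n:imaging.grab_frame(n) for n in ["scene"]}; ims=[]
o=arm.get_obs(); p,R=o["eef_pos"],o["eef_rot"]; print(o["clock"],p.round(4),o["wrist_force"].round(2))
f=F["scene"]; tip=p+R[:,2]*.0746; c=proj(f,tip)[0]; print("pred tip uv",c, "tip+5mm x",proj(f,tip+R[:,0]*.005)[0], "collar ctr uv",proj(f,p+R[:,2]*.0146)[0],"nose end",proj(f,p+R[:,2]*.0606)[0])
c=c.round().astype(int); cv2.imwrite("pics/l4.png",cv2.resize(f["img"][c[1]-35:c[1]+25,c[0]-30:c[0]+30],(600,600),interpolation=cv2.INTER_CUBIC)[:,:,::-1]); print("orig",c-[30,35])
Q=panelR(6); n=Q[:,2]; z=R[:,2]; a=np.cross(z,-n); ang=np.arcsin(np.linalg.norm(a)); Rt=Ro.from_rotvec(a/np.linalg.norm(a)*ang).as_matrix()@R
ring=np.array([.573,-.2235,.054]); np.save("Rt.npy",Rt)
pt=ring+n*.040-Rt[:,2]*.0746
print("target tcp",pt.round(4),Rt.round(3).tolist()); print(delta(p,R,pt,Rt))
E
```

```text
clock: 6.48
eef_pos: [0.5286, -0.0006, 0.1984]
eef_rot: [[0.603, 0.798, -0.003], [0.798, -0.603, 0.001], [-0.001, -0.003, -1.0]]
wrist_force: [-0.5, 0.6, -2.0]
grip_width: 0.0271
grip_force: 59.9
6.525 [ 0.5287 -0.0006  0.1986] [ 0.06  0.87 -2.31]
pred tip uv [236.95237757 184.11118704] tip+5mm x [238.70624455 184.02485465] collar ctr uv [236.64493512 167.55643809] nose end [236.88233062 180.33939271]
orig [207 149]
target tcp [ 0.5266 -0.2284  0.1587] [[0.544, 0.735, 0.405], [0.792, -0.609, 0.043], [0.278, 0.297, -0.914]]
(array([-0.183 ,  0.1357,  0.0398]), array([-17.66,  16.44,   0.  ]))
```

View pics/l4.png

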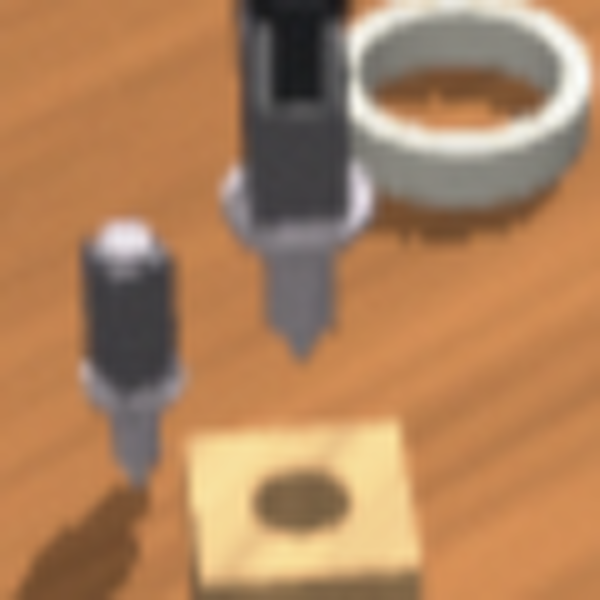

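The tip is at scene px (236.7,184.3), against a predicted (237.0,184.1), so the probe is straight in the hand and clear of the holder. Next I travel over the ring and tilt.

```bash
python3 -m inch '[[0.1,-0.015,0.011,0,0,0,0],[0.1,-0.031,0.0228,0,0,0,0],[0.1,-0.031,0.0228,0,0,0,0],[0.1,-0.031,0.0228,0,0,0,0],[0.1,-0.031,0.0228,0,0,0,0],[0.1,-0.031,0.0228,0,0,0,0],[0.1,-0.0146,0.0113,0,0,0,0],[0.1,0,0,0,-5.9,5.5,0],[0.1,0,0,0,-5.9,5.5,0],[0.1,0,0,0,-5.86,5.44,0],[0.1,0,0,0,0,0,0],[0.1,0,0,0,0,0,0]]'
cat > look.py <<'E'
import sys; from h import *; from bench import arm, imaging
Rt=np.load("Rt.npy"); n=panelR(6)[:,2]; ring=np.array([.5725,-.225,.054])
o=arm.get_obs(); p,R=o["eef_pos"],o["eef_rot"]; print(o["clock"],p.round(4),"F",o["wrist_force"].round(2),"Fn",round(float(o["wrist_force"]@n),2))
tip=p+R[:,2]*.0746; print("tip",tip.round(4),"height over panel",round(float((tip-ring)@n),4),"in-plane off (x up,y)",(panelR(6).T@(tip-ring))[:2].round(4),"joints",o["joint_positions"].round(2))
print("to 15 mm above:",delta(p,R,ring+n*.015-Rt[:,2]*.0746,Rt), "angle",np.degrees(np.arccos(-R[:,2]@n)).round(2))
if len(sys.argv)>1:
    f=imaging.grab_frame("scene"); c=proj(f,ring)[0].round().astype(int); print("pred tip uv",proj(f,tip)[0].round(2),"orig",c-[30,35])
    cv2.imwrite(sys.argv[1],cv2.resize(f["img"][c[1]-35:c[1]+25,c[0]-30:c[0]+30],(600,600),interpolation=cv2.INTER_CUBIC)[:,:,::-1])
E
python3 look.py
```

```text
clock: 8.02
eef_pos: [0.5275, -0.2307, 0.2008]
eef_rot: [[0.544, 0.735, 0.406], [0.792, -0.609, 0.041], [0.277, 0.299, -0.913]]
wrist_force: [-0.2, -0.3, -1.1]
grip_width: 0.0271
grip_force: 59.9
8.025 [ 0.5275 -0.2307  0.2008] F [-0.19 -0.32 -1.08] Fn -0.9
tip [ 0.5578 -0.2276  0.1327] height over panel 0.078 in-plane off (x up,y) [ 0.0184 -0.001 ] joints [-0.82 -0.12  1.94  0.38  1.09 -0.31]
to 15 mm above: (array([-0.0118, -0.0141,  0.063 ]), array([0.12, 0.01, 0.05])) angle 0.12
```

```bash
python3 -m inch '[[0.1,-0.004,-0.0047,0.016,0,0,0],[0.1,-0.004,-0.0047,0.02,0,0,0],[0.1,-0.0038,-0.0047,0.018,0,0,0],[0.1,0,0,0.009,0,0,0],[0.1,0,0,0,0,0,0],[0.1,0,0,0,0,0,0]]'
python3 look.py pics/r5.png
```

```text
clock: 8.78
eef_pos: [0.5365, -0.2286, 0.1358]
eef_rot: [[0.543, 0.734, 0.407], [0.792, -0.609, 0.041], [0.278, 0.3, -0.912]]
wrist_force: [-0.4, -0.4, -2.5]
grip_width: 0.0269
grip_force: 59.8
8.775 [ 0.5365 -0.2286  0.1358] F [-0.4  -0.41 -2.47] Fn -2.08
tip [ 0.5669 -0.2256  0.0678] height over panel 0.0149 in-plane off (x up,y) [0.0005 0.    ] joints [-0.8  -0.03  1.99  0.41  0.95 -0.36]
to 15 mm above: (array([-0.0003, -0.0001, -0.0001]), array([ 0.19, -0.05,  0.07])) angle 0.19
pred tip uv [181.8  244.07] orig [154 214]
```

View pics/r5.png

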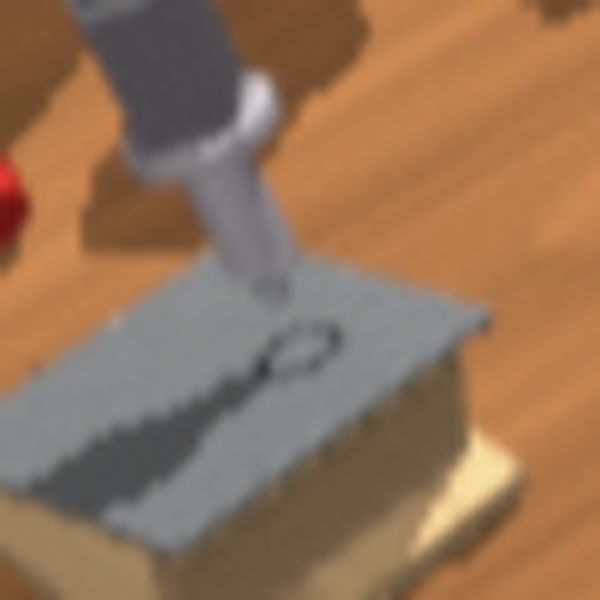

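The tip is at px (181.0,244.3) and the ring centre at about (183.7,248.5). I compute the in-plane offset from these two.

```bash
python3 - <<'E'
from h import *; import pickle
from bench import arm
f=pickle.load(open("F.pkl","rb"))["scene"]; Q=panelR(6); ring=np.array([.5725,-.225,.054])
# fine ring centre from the clean first picture: fit ellipse-ish by model circle darkness
v=f["img"].mean(2).astype(np.float32); th=np.linspace(0,2*np.pi,60)
best=min((( cv2.remap(v,*[a.astype(np.float32).reshape(1,-1) for a in proj(f,ring+np.c_[.011*np.cos(th)+dx,.011*np.sin(th)+dy,0*th]@Q.T).T],cv2.INTER_LINEAR).mean(),dx,dy) for dx in np.arange(-.01,.0101,.0005) for dy in np.arange(-.01,.0101,.0005)))
c=ring+Q@[best[1],best[2],0]; uvr=proj(f,c)[0]; print("ring",best,c.round(4),uvr.round(2))
def hit(uv,h):
    C=-f["R"].T@f["t"]; d=f["R"].T@np.linalg.solve(f["K"],[*uv,1]); n=Q[:,2]; return C+d*(((ring+n*h-C)@n)/(d@n))
R=arm.get_obs()["eef_rot"]
for h in (.0149,.013,.017):
    e=hit(uvr,0)-hit((181.0,244.3),h); e-=Q[:,2]*(Q[:,2]@e); print(h,"shift tip in panel axes",(Q.T@e).round(4),"tool",(R.T@e).round(4))
E
```

```text
ring (np.float32(106.6554), np.float64(-0.0004999999999999918), np.float64(-0.0004999999999999918)) [ 0.5721 -0.2255  0.0538] [183.45 248.72]
0.0149 shift tip in panel axes [ 0.0005  0.0011 -0.    ] tool [ 0.0012 -0.0004 -0.    ]
0.013 shift tip in panel axes [ 0.0039 -0.0005 -0.    ] tool [0.0023 0.0032 0.    ]
0.017 shift tip in panel axes [-0.0033  0.003  -0.    ] tool [-0.0001 -0.0045 -0.    ]
```

```bash
python3 -m inch '[[0.1,0.001,0,0.004,0,0,0],[0.1,0,0,0.004,0,0,0],[0.1,0,0,0.002,0,0,0],[0.1,0,0,0,0,0,0],[0.1,0,0,0,0,0,0]]'; python3 look.py|grep -v above
for i in 1 2; do :; done
python3 -m inch '[[0.1,0,0,0.002,0,0,0],[0.1,0,0,0.001,0,0,0],[0.1,0,0,0,0,0,0],[0.1,0,0,0,0,0,0]]'; python3 look.py pics/c6.png
```

```text
clock: 9.45
eef_pos: [0.5405, -0.2271, 0.1262]
eef_rot: [[0.543, 0.734, 0.407], [0.792, -0.609, 0.042], [0.279, 0.299, -0.913]]
wrist_force: [-0.4, -0.1, -2.8]
grip_width: 0.0269
grip_force: 59.9
9.45 [ 0.5405 -0.2271  0.1262] F [-0.35 -0.13 -2.75] Fn -2.37
tip [ 0.5708 -0.224   0.0581] height over panel 0.0044 in-plane off (x up,y) [0.0003 0.0012] joints [-0.8  -0.    1.99  0.41  0.93 -0.36]
clock: 9.95
eef_pos: [0.5417, -0.227, 0.1234]
eef_rot: [[0.543, 0.734, 0.407], [0.792, -0.609, 0.042], [0.279, 0.299, -0.913]]
wrist_force: [-0.0, 0.5, -1.7]
grip_width: 0.0268
grip_force: 59.9
9.95 [ 0.5417 -0.227   0.1234] F [-0.05  0.52 -1.7 ] Fn -1.55
tip [ 0.5721 -0.2238  0.0554] height over panel 0.0014 in-plane off (x up,y) [0.0003 0.0012] joints [-0.79  0.    1.99  0.41  0.92 -0.36]
to 15 mm above: (array([-0.001 ,  0.0008, -0.0136]), array([ 0.12, -0.06,  0.02])) angle 0.14
pred tip uv [183.92 247.99] orig [154 214]
```

View pics/c6.png

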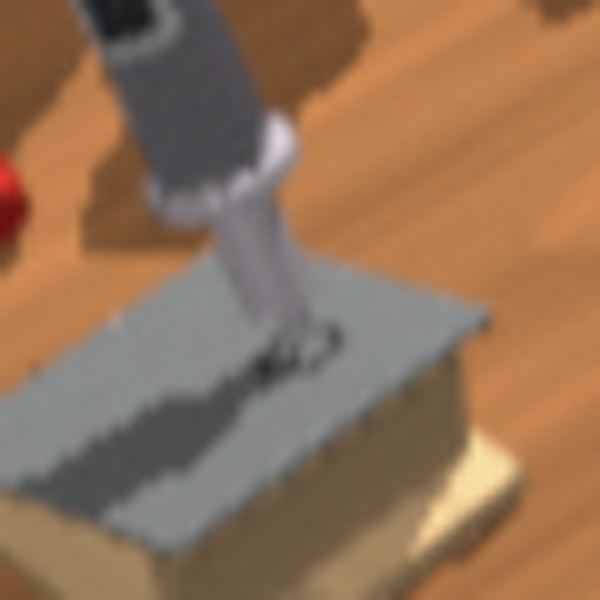

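The tip is at about crop (293,345), just inside the ring centred at crop (303,350) and about 1–2 mm above the face. I press on in small steps.

```bash
for i in 1; do python3 -m inch '[[0.1,0,0,0.001,0,0,0],[0.1,0,0,0.001,0,0,0],[0.1,0,0,0,0,0,0],[0.1,0,0,0,0,0,0]]' >/dev/null; python3 look.py|head -2; done
python3 -m inch '[[0.1,0,0,0.001,0,0,0],[0.1,0,0,0.001,0,0,0],[0.1,0,0,0,0,0,0],[0.1,0,0,0,0,0,0]]' >/dev/null; python3 look.py|head -2
```

```text
10.5 [ 0.5426 -0.227   0.1218] F [-0.35 -1.05  0.72] Fn 0.84
tip [ 0.5729 -0.2238  0.0537] height over panel -0.0005 in-plane off (x up,y) [0.0004 0.0011] joints [-0.79  0.01  1.99  0.41  0.92 -0.36]
11.0 [ 0.5434 -0.2269  0.1199] F [-1.57  0.31  0.87] Fn 1.42
tip [ 0.5738 -0.2238  0.0518] height over panel -0.0026 in-plane off (x up,y) [0.0004 0.0011] joints [-0.79  0.01  1.98  0.41  0.91 -0.36]
```

```bash
python3 -m inch '[[0.1,0,0,0.001,0,0,0],[0.1,0,0,0.001,0,0,0],[0.1,0,0,0,0,0,0],[0.1,0,0,0,0,0,0]]' >/dev/null
for i in 1 2 3 4; do python3 -m inch '[[0.1,0,0,0,0,0,0]]' >/dev/null; python3 look.py|head -2|cut -c1-110; done; python3 look.py pics/e7.png | tail -1
```

```text
11.625 [ 0.5442 -0.2268  0.118 ] F [-1.33  0.27  1.33] Fn 1.75
tip [ 0.5745 -0.2236  0.0499] height over panel -0.0046 in-plane off (x up,y) [0.0003 0.0011] joints [-0.79  0
11.75 [ 0.5442 -0.2267  0.118 ] F [-1.87  0.28  1.91] Fn 2.49
tip [ 0.5745 -0.2236  0.0499] height over panel -0.0046 in-plane off (x up,y) [0.0003 0.0012] joints [-0.79  0
11.875 [ 0.5442 -0.2268  0.118 ] F [-2.29  0.08  1.71] Fn 2.49
tip [ 0.5745 -0.2236  0.0499] height over panel -0.0046 in-plane off (x up,y) [0.0003 0.0012] joints [-0.79  0
12.0 [ 0.5442 -0.2267  0.118 ] F [-1.12  0.74  1.42] Fn 1.72
tip [ 0.5745 -0.2236  0.0499] height over panel -0.0046 in-plane off (x up,y) [0.0003 0.0012] joints [-0.79  0
pred tip uv [184.72 249.85] orig [154 214]
```

View pics/e7.png

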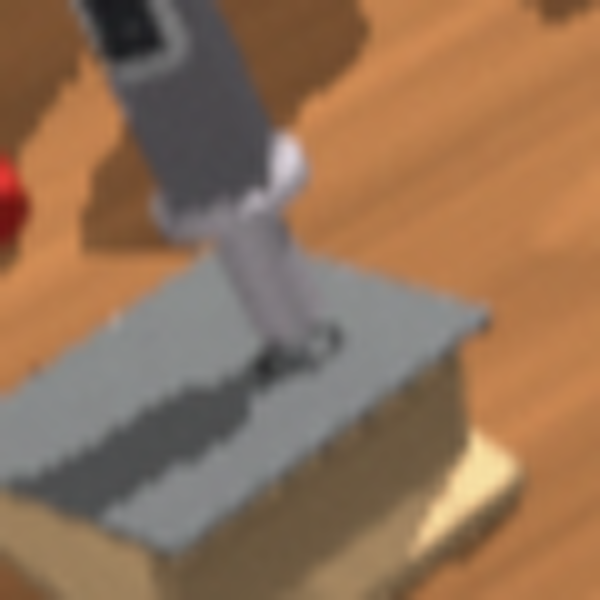

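The net push is about 4.3 N, which puts the sprung tip about 5 mm in. The tip lies within about 2 mm of the ring centre by both the kinematics and the picture, near px (183.4,248.8). I hand in now.

```bash
python3 -c "
from bench import arm
print(arm.close_job()); print(arm.get_obs()['clock'])"
```

```text
the job is handed in; nothing more can be done
None
the job is handed in; nothing more can be done
```

The job is handed in, with no verdict returned: the middle-sized probe is still held square on the ring panel, its tip about 2 mm from the ring's centre and about 5 mm in at roughly 4 N by my measurements.

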